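# Shut the marking machine's guard and hold the dead-man plunger

## Task

Push the marking machine's guard door shut until it seats in its catch, then press the dead-man plunger on the control station down with the gripper until its top is level with the rim of the collar round it, and hold it there for two seconds without ever pressing it to the bottom, which trips the machine. Finish while still holding the plunger down at that level, with the door still shut, and leave everything else lying around where it is.

Things in the scene. Friction and masses are not known exactly. Their poses are not given: they have to be found in the camera images.
- machine: bench marking machine, fixed: grey frame with clear panels, 300 mm wide, 220 mm deep, 200 mm tall. Origin: underside, middle of the front. Its x axis points from the front into the machine (away from the robot), y to the left, z up. Its door covers the front. A small steel catch bracket above the door's right-hand (-y) top corner, about 103 mm right of the middle, reaches 25 mm out in front and rises to 218 mm above the table.
- door (a joint): guard door angle in rad: 0 shut and seated, growing as it swings out towards the robot (it starts 0.5 to 1.1 open; stop at 1.4). Stays where it is left (light friction). A sprung roller at its top free corner is met at about 0.07 and must be overrun: about 5 N of push at door_face; past about 0.03 the roller draws the door on to 0 and keeps it there.
- door_hinge (a point): point on the door's vertical hinge axis (at the door's left edge seen from the robot), at the height of the door's top, 190 mm above the table. The door is 260 mm wide from this axis to its free (right-hand) edge, 16 mm thick (the axis is at mid-thickness), from 35 to 190 mm above the table; steel frame, clear window flush with it, a small pull tab 22 mm proud low at the free edge.
- door_face (a point): point on the door's outer face, the one to push on, 165 mm from the hinge axis and 145 mm above the table (45 mm below the door's top). Its axes turn with the door: x points from the outer face into the door (the way to push), y along the door to the hinge, z up.
- plunger (a joint): how far the dead-man plunger is pressed, in m: 0 up, 0.010 top flush with the collar's rim, 0.020 bottomed. Spring-loaded: it takes 3.5 N to start, 7 N at 0.010, 10.5 N at 0.020, and it springs back up when released.
- plunger_top (a point): centre of the top of the dead-man plunger's black mushroom cap (cap 44 mm across, flat top 36 mm across, 94 mm above the table when up); moves down with it. The plunger stands in the middle of the aluminium collar on the control station; the small button and the rotary switch farther from the robot on the same box are not it.
- collar_rim (a point): centre of the top rim of the fixed aluminium collar round the plunger (68 mm outside, 52 mm inside diameter, rim 84 mm above the table) on the control station, a fixed grey box 170 x 120 mm and 60 mm tall whose plunger sits nearer the robot's side. x and y as the box's axes, z up.
- disc_mid (a point): copper disc, 80 mm across, 8 mm thick, lying inside the machine on its nest (bystander)
- sleeve_a_mid (a point): copper sleeve, 42 mm across, 45 mm tall, standing on the robot's side of the control station (bystander)
- sleeve_b_mid (a point): another such copper sleeve, standing beyond the control station (bystander)
- weight_mid (a point): round copper base plate, 70 mm across, 20 mm tall, beyond the control station (bystander)
- tape_mid (a point): roll of clear tape lying flat, 100 mm across, 48 mm tall (bystander)
- scanner_mid (a point): black hand-held scanner, about 105 x 65 x 75 mm, standing on the table (bystander); this point is 30 mm above the table
- endcap_mid (a point): copper end cap, 32 mm across, 25 mm tall, standing on the table between machine and station, on the robot's side (bystander)
Things that resemble listed ones, but are neither listed nor needed, are in the scene too. There is more than one size of the part that bears plunger; the job needs the largest.

How it is judged:
By the outcome, as a careful person would: the job done as asked, in the order asked, and still so for the second after the job is handed in, while the arm keeps its last pose, push and grip.
It also fails if it takes over 61 s, if anything falls off the work surface, if the arm or the gripper's body presses on something with over 40 N, if the wrist force passes 120 N, or if a joint passes its speed limit or range.

## Robot

A 6-joint arm with a two-finger parallel gripper is mounted at the origin on the work surface. World frame = base frame: x ahead of the robot, y to its left, z up, the work surface at z = 0. Lengths are in m, angles in rad, forces in N, time in s.
With the tool pointing down it reaches from about 0.3 to 0.875 m from the base axis. Payload 6.4 kg.
Tool frame: the origin (TCP) lies midway between the tips of the shut fingers; the grasp point (between the pads) lies 19 mm behind it (ctrl.tcp_to_grasp is the distance from the TCP to the grasp point, in m); z points along the fingers, y is the direction in which the jaws open and shut (so a half turn about z gives the same grasp; the last joint's range is limited). The gripper opens to 85 mm and grips with 20 to 120 N. Pads are 22 mm wide; open, the fingers measure 114 mm over their backs; the gripper's body (76 mm by 85 mm) begins 54 mm behind the grasp point. The pads swing forward as they close: fully open they stand 13 mm farther back than shut.
Start: joints at [-1.393, 0.181, 1.607, -0, 1.354, -0.206], TCP at [0.215, -0.533, 0.208] pointing down, gripper open.
Joint ranges: [-2.99, 2.99], [-0.89, 2.07], [0.3, 2.58], [-1.14, 4.28], [0, 2.63], [-3.12, 3.12]. Speed limits (rad/s): [2.57, 2.57, 3.01, 3.14, 3.14, 3.14].

## Interface

Orientations are given as a unit quaternion [w, x, y, z].
In Python, from bench import monitor, imaging, order, spotter, ctrl gives the robot as it stands.
- The arm moves only by the shell command python3 -m pendant 'ROWS'. ROWS is JSON, a list that holds one entry, the list of rows, each a list of 5 numbers: the shift along the world's x, y, z in mm, then the turn about the world's z in degrees, then the finger opening in mm, from 0 to 85.4. A call has 1 to 8 rows; each row shifts and turns the commanded pose from where the row before left it; what a row does not reach is not made up. A row lasts 1/8 s, in which the tool goes at most 62.5 mm and 10.7 degrees, less where a joint would pass 70% of its speed; a pose out of reach is approached as far as the arm can. A call with a gripper value outside its range is refused whole. The fingers move at their own pace and stop on an object; the grip force is fixed at half the most. Time passes only in rows, so rows that do not move let the fingers close. It gives the time, the measured TCP pose, the force and the opening at its end, in the units of the state.
- monitor.get_obs(): the state, without advancing time (a new reading comes with each control period).
- imaging.camera(name): name is "side" or "top" or "wrist"; returns a dict with "img" (384x512x3 uint8, red, green, blue), "vfov" (degrees; the focal length in pixels is half the picture's height over the tangent of half this angle, whatever the lens; pixels are square), "cx", "cy" (the principal point, pixels), "origin" and "orientation" of the camera in the world. Camera axes: x right, y down, z forward; pixel columns grow to the right and rows downward; lengths in m; the calibration is good to about 2 mm. A picture is of the moment at which its call begins. There is no depth.
- order.hand_in(): hands the job in, once; it reports no verdict.
Trained networks look in the newest picture that a camera, given by its name, has taken for a name from the list of things; names that differ only in an ending like _2 or _b are one class to them, and where a whole thing is asked for, a point or a joint stands for the part that bears it (a point fixed in the world has none). Each returns a list of dicts, best first, with "confidence" (0 to 1); they miss things now and then, are a little off and sometimes report something else, mostly with a low value. They report only what shows in the picture. A call takes as long as a camera call. They do not tell look-alikes from the thing itself.
- spotter.recognise(camera, thing): "at" ([x, y, z] in m, in the coordinates of the camera as it stood for that picture, good to about 4 mm: the middle of the surface that is visible of it).
- spotter.tip_of(camera, thing): "at" ([x, y, z] in m, in the coordinates of the camera as it stood for that picture, good to about 4 mm: a listed point, or the origin of a listed thing).
The state is a dict: "time_s": time; "q": joint angles; "dq": joint speeds; "joint_efforts": joint torques, N m; "eef_pos": TCP position; "eef_rot": TCP orientation; "wrist_force": force on the tool from outside, world axes, zero at the start; "torque": the same for the moment, N m; "opening": opening from 0.0 (shut) to 1.0 (fully open).
Only numpy, scipy, OpenCV 4.12 (cv2) and the standard library are available. Lean on these libraries where they do the work, as an engineer would, in place of code of your own. Each camera call takes 0.05 s, during which the arm holds its last target. There are 200 camera calls.

## Working session

There is one attempt and no reset: what is moved stays moved. The work goes in short steps, Python scripts to look and compute and a shell command to move; the robot and the scene stay as the last step left them, time stands still between calls to the robot, and variables do not carry over. Pictures are saved under pics/ and viewed, about 8 in all and at most 12, crops included, and the job is handed in when it is done.

```bash
mkdir -p pics; cat > h.py <<'E'
import numpy as np,cv2
from scipy.spatial.transform import Rotation as R
from bench import monitor, imaging, order, spotter, ctrl
def Rm(q): 
    q=np.array(q,float)
    return R.from_quat([q[1],q[2],q[3],q[0]]).as_matrix() if q.size==4 else q.reshape(3,3)
def w(c,p): return Rm(c['orientation'])@np.array(p)+np.array(c['origin'])
def px(c,P):
    p=Rm(c['orientation']).T@(np.array(P)-np.array(c['origin'])); f=192/np.tan(np.radians(c['vfov']/2))
    return (f*p[0]/p[2]+c['cx'],f*p[1]/p[2]+c['cy'])
def save(c,n): cv2.imwrite('pics/'+n,c['img'][:,:,::-1])
E
python3 - <<'E'
from h import *
ims=[]
for n in ['side','top']:
    c=imaging.camera(n); ims.append(c['img'])
    print(n,np.round(c['origin'],3),c['vfov'])
    for t in ['machine','door_hinge','door_face','plunger_top','collar_rim','sleeve_a_mid','endcap_mid','scanner_mid','tape_mid','weight_mid','disc_mid']:
        for d in spotter.tip_of(n,t)[:4]:
            P=w(c,d['at']); print(t,round(d['confidence'],2),np.round(P,3),np.round(px(c,P)))
    for d in spotter.recognise(n,'plunger')[:4]: P=w(c,d['at']); print('rec plunger',round(d['confidence'],2),np.round(P,3),np.round(px(c,P)))
    save(c,n+'0.png')
print(monitor.get_obs())
E
```

```text
side [0.035 0.688 0.91 ] 56.72739660045759
machine 0.69 [ 0.61  -0.179  0.003] [279. 191.]
door_hinge 0.58 [ 0.606 -0.043  0.192] [258. 170.]
door_face 0.79 [ 0.492 -0.154  0.147] [305. 177.]
plunger_top 0.62 [0.571 0.206 0.095] [217. 240.]
plunger_top 0.62 [0.352 0.118 0.07 ] [293. 263.]
plunger_top 0.38 [0.771 0.343 0.069] [140. 241.]
collar_rim 0.9 [0.345 0.117 0.061] [295. 265.]
collar_rim 0.71 [0.773 0.34  0.061] [140. 242.]
collar_rim 0.6 [0.569 0.206 0.086] [217. 242.]
sleeve_a_mid 0.54 [0.436 0.231 0.029] [246. 282.]
endcap_mid 0.55 [ 0.441 -0.022  0.019] [293. 232.]
scanner_mid 0.76 [0.407 0.404 0.037] [212. 330.]
tape_mid 0.52 [ 0.439 -0.398  0.024] [347. 176.]
weight_mid 0.69 [0.749 0.176 0.01 ] [187. 226.]
weight_mid 0.51 [ 0.491 -0.153  0.147] [305. 178.]
rec plunger 0.68 [0.567 0.208 0.093] [217. 241.]
rec plunger 0.46 [0.362 0.418 0.063] [221. 340.]
top [ 0.353 -0.003  1.217] 48.39482520671533
machine 0.73 [ 0.489 -0.161  0.143] [320. 224.]
machine 0.6 [ 0.608 -0.178 -0.001] [320. 190.]
door_hinge 0.56 [ 0.604 -0.045  0.189] [279. 172.]
door_face 0.68 [ 0.49  -0.162  0
[... 745 characters left out ...]
. 185.]
{'time_s': 1.3, 'q': array([-1.39330193e+00,  1.80790651e-01,  1.60699660e+00,  3.51190735e-05,
        1.35379398e+00, -2.06307335e-01]), 'dq': array([ 1.53369117e-03,  8.80971842e-05,  1.39136859e-03, -6.44227976e-04,
       -2.72922747e-04,  7.12094667e-04]), 'joint_efforts': array([ 3.77323115e-03, -4.44834352e+01, -3.51673865e+01, -4.53633777e-05,
        6.59755151e-04, -1.32178556e-05]), 'eef_pos': array([ 0.21533503, -0.53317915,  0.20759537]), 'eef_rot': array([5.95769223e-06, 9.81644186e-01, 1.90721501e-01, 1.70636832e-05]), 'wrist_force': array([-0.6720149 ,  0.07717382,  0.60425252]), 'torque': array([-0.03088999, -0.04517608, -0.04037824]), 'opening': 0.9992082950411385}
```

```bash
python3 - <<'E'
import cv2
a=cv2.imread('pics/top0.png'); b=cv2.imread('pics/side0.png')
cv2.imwrite('pics/tz.png',cv2.resize(a[60:350,60:446],None,fx=2,fy=2))
cv2.imwrite('pics/sz.png',cv2.resize(b[130:350,110:400],None,fx=2.6,fy=2.6))
E
```

```text
(no output)
```

View pics/tz.png

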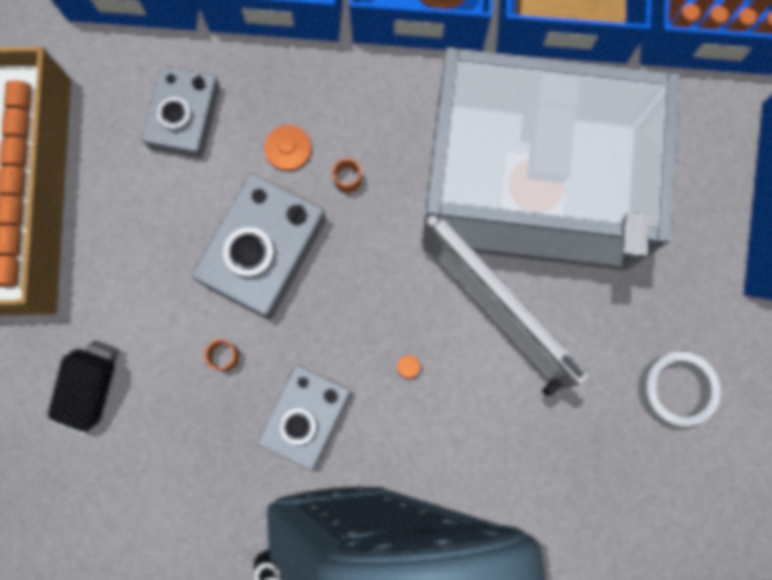

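View pics/sz.png

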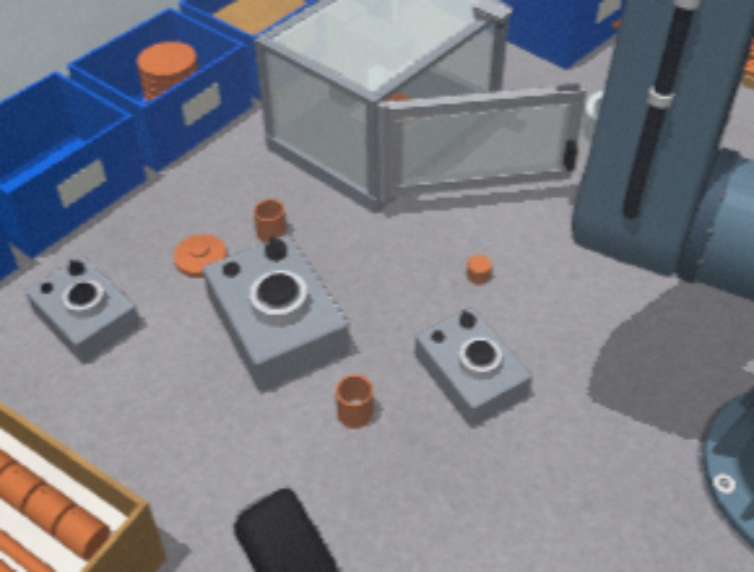

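The top view shows three stations with plungers, at px (182,185), (209,273) and (144,116). The first is clearly the largest: its plunger is about 95 mm high, against 65–70 mm for the others, so I'm choosing it, at (0.571, 0.206). The 26 mm orange end cap at (265,242) is a false hit. The side crop agrees. The door is about 45° open in the world, with its hinge near (0.605, -0.044). I'll approach the pushing side over the door's free end with the fingers shut.

```bash
python3 -m pendant '[[[0,0,60,0,0],[25,55,0,3,0],[25,55,0,3,0],[25,55,0,3,0],[25,55,0,3,0],[25,55,0,3,0],[25,50,0,3,0],[25,50,0,3,0]]]'; python3 -m pendant '[[[30,30,0,2,0],[0,0,0,0,0],[0,0,0,0,0]]]'
python3 - <<'E'
from h import *
print(monitor.get_obs()['eef_pos'],monitor.get_obs()['eef_rot'])
for n in ['wrist','side','top']:
    c=imaging.camera(n); save(c,n+'1.png')
    for t in ['machine','door_hinge','door_face','plunger_top','collar_rim','endcap_mid']:
        for d in spotter.tip_of(n,t)[:3]:
            P=w(c,d['at']); print(n,t,round(d['confidence'],2),np.round(P,3),np.round(px(c,P)),np.round(R.from_matrix(Rm(c['orientation'])).as_euler('xyz',degrees=True)))
E
```

```text
time_s: 2.3
eef_pos: [0.3909, -0.1565, 0.268]
eef_rot: [0.001, 0.93, 0.367, 0.0]
wrist_force: [1.4, -0.4, -0.9]
opening: -0.008
time_s: 2.68
eef_pos: [0.4201, -0.1283, 0.2675]
eef_rot: [0.0, 0.924, 0.383, -0.0]
wrist_force: [-0.2, -0.2, 0.0]
opening: -0.008
[ 0.42007735 -0.12832933  0.26752358] [ 4.25095599e-05  9.23840517e-01  3.82777517e-01 -2.65701617e-04]
wrist machine 0.56 [ 0.609 -0.178  0.001] [379.  76.] [161.   0. -45.]
wrist door_face 0.71 [ 0.489 -0.158  0.147] [327. 149.] [161.   0. -45.]
wrist plunger_top 0.9 [0.349 0.118 0.069] [54. 49.] [161.   0. -45.]
wrist collar_rim 0.75 [0.343 0.121 0.064] [52. 52.] [161.   0. -45.]
wrist endcap_mid 0.8 [ 0.438 -0.027  0.011] [211.  87.] [161.   0. -45.]
side machine 0.84 [ 0.609 -0.178  0.003] [279. 191.] [-131.    0. -142.]
side door_hinge 0.82 [ 0.606 -0.045  0.192] [259. 169.] [-131.    0. -142.]
side door_face 0.8 [ 0.489 -0.152  0.146] [305. 178.] [-131.    0. -142.]
side plunger_top 0.62 [0.571 0.208 0.093] [216. 240.] [-131.    0. -142.]
side plunger_top 0.38 [0.77  0.344 0.068] [140. 242.] [-131.    0. -142.]
side collar_
[... 683 characters left out ...]
28  0.014] [265. 243.] [-168.   -0.  -85.]
top door_face 0.69 [ 0.442 -0.394  0.026] [397. 253.] [-168.   -0.  -85.]
top door_face 0.39 [ 0.608 -0.181  0.003] [322. 190.] [-168.   -0.  -85.]
top plunger_top 0.63 [0.575 0.211 0.095] [181. 183.] [-168.   -0.  -85.]
top plunger_top 0.61 [0.346 0.115 0.068] [208. 273.] [-168.   -0.  -85.]
top plunger_top 0.41 [0.767 0.339 0.066] [145. 116.] [-168.   -0.  -85.]
top collar_rim 0.92 [0.769 0.339 0.054] [146. 117.] [-168.   -0.  -85.]
top collar_rim 0.86 [0.346 0.114 0.056] [209. 273.] [-168.   -0.  -85.]
top collar_rim 0.72 [0.575 0.204 0.087] [184. 184.] [-168.   -0.  -85.]
top endcap_mid 0.48 [ 0.438 -0.026  0.013] [264. 244.] [-168.   -0.  -85.]
```

```bash
python3 -m pendant '[[[20,20,0,0,0],[0,0,-60,0,0],[0,0,-60,0,0],[0,0,0,0,0],[15,-15,0,0,0],[13,-12,0,0,0],[10,-10,0,0,0],[0,0,0,0,0]]]'
python3 -m pendant '[[[10,-10,0,5,0],[10,-11,0,5,0],[11,-8,0,5,0],[11,-8,0,5,0],[0,0,0,0,0]]]'
python3 - <<'E'
from h import *
for n in ['side','top']:
    c=imaging.camera(n); save(c,n+'2.png')
    for t in ['door_hinge','door_face']:
        for d in spotter.tip_of(n,t)[:2]:
            P=w(c,d['at']); print(n,t,round(d['confidence'],2),np.round(P,3),np.round(px(c,P)))
E
```

```text
time_s: 4.72
eef_pos: [0.4796, -0.1462, 0.1492]
eef_rot: [0.001, 0.924, 0.382, 0.001]
wrist_force: [-0.2, 1.0, 0.2]
opening: 0.005
time_s: 5.35
eef_pos: [0.5206, -0.1823, 0.1481]
eef_rot: [0.0, 0.844, 0.537, 0.0]
wrist_force: [-0.7, 0.6, -0.8]
opening: -0.001
side door_hinge 0.9 [ 0.607 -0.045  0.191] [259. 170.]
side door_face 0.88 [ 0.539 -0.19   0.144] [299. 168.]
side door_face 0.4 [ 0.436 -0.022  0.014] [294. 234.]
top door_hinge 0.73 [ 0.609 -0.183  0.003] [322. 189.]
top door_hinge 0.65 [ 0.605 -0.046  0.19 ] [279. 172.]
top door_face 0.64 [ 0.541 -0.197  0.147] [336. 205.]
```

```bash
python3 -m pendant '[[[12,-7,0,5,0],[12,-6,0,5,0],[13,-5,0,5,0],[4,-1,0,1,0],[0,0,0,0,0]]]'
python3 -m pendant '[[[5,-1,0,1,0],[5,-1,0,1,0],[4,0,0,1,0],[0,0,0,0,0]]]'
python3 - <<'E'
from h import *
for n in ['side','top']:
    c=imaging.camera(n); save(c,n+'3.png')
    for t in ['door_hinge','door_face']:
        for d in spotter.tip_of(n,t)[:2]:
            P=w(c,d['at']); print(n,t,round(d['confidence'],2),np.round(P,3),np.round(px(c,P)))
a=cv2.imread('pics/top3.png')[130:270,250:410]; b=cv2.imread('pics/side3.png')[110:230,200:370]
a=cv2.resize(a,(640,560)); b=cv2.resize(b,(793,560)); cv2.imwrite('pics/both3.png',cv2.resize(np.hstack([a,b]),(800,312)))
E
```

```text
time_s: 6.28
eef_pos: [0.5612, -0.201, 0.1475]
eef_rot: [-0.0, 0.761, 0.649, -0.0]
wrist_force: [0.1, -0.2, -0.4]
opening: -0.003
time_s: 6.78
eef_pos: [0.5758, -0.2032, 0.1477]
eef_rot: [0.0, 0.743, 0.669, 0.0]
wrist_force: [-0.2, 0.3, 0.4]
opening: -0.002
side door_hinge 0.66 [ 0.603 -0.043  0.194] [259. 170.]
side door_face 0.71 [ 0.597 -0.204  0.148] [288. 159.]
top door_hinge 0.9 [ 0.603 -0.044  0.189] [278. 172.]
top door_face 0.85 [ 0.593 -0.213  0.145] [342. 185.]
```

View pics/both3.png

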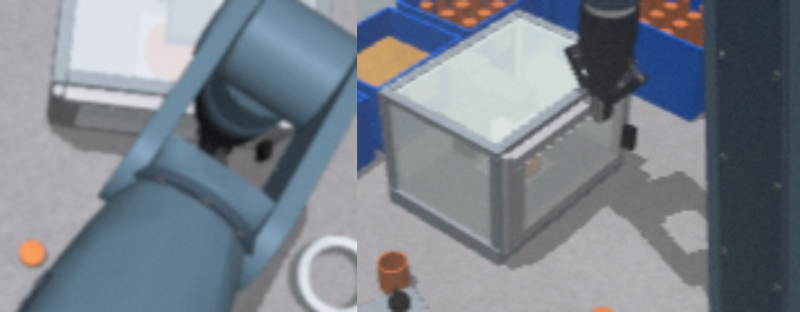

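The view shows the door nearly closed, with the shut fingers against it at about (605,105) in the right half. There is no contact force yet, so I'll push on gently.

```bash
for i in 1 2; do python3 -m pendant '[[[2,0,0,0,0],[2,0,0,0,0],[0,0,0,0,0]]]'; done
```

```text
time_s: 7.45
eef_pos: [0.5789, -0.2032, 0.1476]
eef_rot: [-0.0, 0.743, 0.669, -0.0]
wrist_force: [-3.6, 0.2, 1.6]
opening: 0.002
time_s: 7.82
eef_pos: [0.5791, -0.2032, 0.1475]
eef_rot: [-0.004, 0.743, 0.669, -0.003]
wrist_force: [-20.6, 0.7, 11.3]
opening: -0.003
```

Stiff contact at 20 N. I'll back off and check whether the door is really seated.

```bash
python3 -m pendant '[[[-20,0,0,0,0],[-40,0,0,0,0],[-40,20,30,0,0],[-30,40,40,0,0],[-20,55,20,0,0],[0,60,0,0,0],[0,60,0,0,0],[0,0,0,0,0]]]'
python3 - <<'E'
from h import *
for n in ['side','top']:
    c=imaging.camera(n); save(c,n+'4.png')
    for t in ['machine','door_hinge','door_face','plunger_top','collar_rim']:
        for d in spotter.tip_of(n,t)[:2]:
            P=w(c,d['at']); print(n,t,round(d['confidence'],2),np.round(P,3),np.round(px(c,P)))
a=cv2.imread('pics/top4.png')[140:220,270:380]; b=cv2.imread('pics/side4.png')[110:230,200:350]
cv2.imwrite('pics/both4.png',cv2.resize(np.hstack([cv2.resize(a,(550,400)),cv2.resize(b,(500,400))]),(800,305)))
E
```

```text
time_s: 8.82
eef_pos: [0.4339, 0.0347, 0.2371]
eef_rot: [0.0, 0.741, 0.672, 0.001]
wrist_force: [0.4, -1.2, 0.3]
opening: -0.006
side machine 0.7 [ 0.608 -0.178  0.   ] [279. 192.]
side machine 0.64 [0.707 0.082 0.022] [214. 214.]
side door_hinge 0.85 [ 0.604 -0.044  0.193] [259. 170.]
side door_hinge 0.39 [0.572 0.204 0.095] [217. 239.]
side door_face 0.6 [ 0.596 -0.204  0.146] [288. 160.]
side plunger_top 0.46 [0.571 0.206 0.095] [217. 240.]
side plunger_top 0.43 [0.35  0.114 0.064] [294. 263.]
side collar_rim 0.9 [0.774 0.341 0.064] [140. 241.]
side collar_rim 0.88 [0.569 0.205 0.081] [218. 243.]
top machine 0.55 [ 0.61  -0.181  0.003] [322. 189.]
top door_hinge 0.62 [ 0.604 -0.045  0.192] [279. 172.]
top door_face 0.7 [0.434 0.234 0.018] [171. 238.]
top door_face 0.62 [ 0.593 -0.212  0.145] [342. 185.]
top plunger_top 0.73 [0.576 0.207 0.096] [182. 183.]
top plunger_top 0.52 [0.767 0.337 0.068] [146. 116.]
top collar_rim 0.96 [0.35  0.117 0.058] [208. 272.]
top collar_rim 0.91 [0.772 0.34  0.057] [146. 115.]
```

View pics/both4.png

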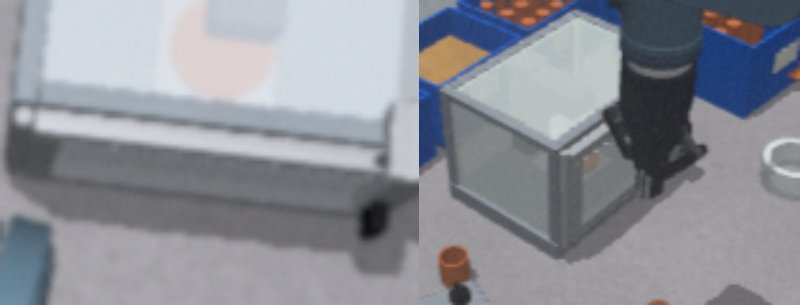

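The door is flush and parallel with the frame: the door edge and frame edge have slopes of 0.131 and 0.129, and the black tab at (372,215) is in front of the catch. The stiff stop agrees with that. Next I'll go above the large plunger.

```bash
python3 -m pendant '[[[35,43,0,0,0],[35,43,0,0,0],[35,43,0,0,0],[33,42,0,0,0],[0,0,-50,0,0],[0,0,-40,0,0],[0,0,0,0,0],[0,0,0,0,0]]]'
python3 - <<'E'
from h import *
o=monitor.get_obs(); print(o['eef_pos'],o['wrist_force'])
for n in ['wrist','side','top']:
    c=imaging.camera(n); save(c,n+'5.png')
    for t in ['plunger_top','collar_rim']:
        for d in spotter.tip_of(n,t)[:2]:
            P=w(c,d['at']); print(n,t,round(d['confidence'],2),np.round(P,3),np.round(px(c,P)))
    print(n,np.round(px(c,o['eef_pos'])))
a=cv2.imread('pics/wrist5.png'); b=cv2.imread('pics/side5.png')[180:300,150:310]
cv2.imwrite('pics/both5.png',np.hstack([cv2.resize(a,(400,300)),cv2.resize(b,(400,300))]))
E
```

```text
time_s: 10.42
eef_pos: [0.5731, 0.2018, 0.1483]
eef_rot: [0.001, 0.743, 0.669, 0.001]
wrist_force: [0.9, 0.0, 0.4]
opening: 0.003
[0.57314132 0.20182861 0.14834265] [0.85249393 0.02282404 0.3718984 ]
wrist plunger_top 0.65 [0.573 0.208 0.091] [253. 191.]
wrist plunger_top 0.61 [0.347 0.119 0.069] [ 36. 291.]
wrist collar_rim 0.95 [0.344 0.119 0.065] [ 36. 288.]
wrist collar_rim 0.71 [0.569 0.21  0.083] [249. 187.]
wrist [255. 231.]
side plunger_top 0.46 [0.571 0.205 0.092] [217. 240.]
side plunger_top 0.46 [0.77  0.342 0.069] [140. 241.]
side collar_rim 0.95 [0.343 0.118 0.059] [295. 266.]
side collar_rim 0.93 [0.774 0.34  0.062] [140. 242.]
side [216. 226.]
top plunger_top 0.49 [0.768 0.339 0.065] [145. 116.]
top plunger_top 0.47 [0.573 0.206 0.095] [182. 184.]
top collar_rim 0.97 [0.771 0.338 0.056] [147. 116.]
top collar_rim 0.88 [0.576 0.204 0.084] [184. 184.]
top [181. 180.]
```

View pics/both5.png

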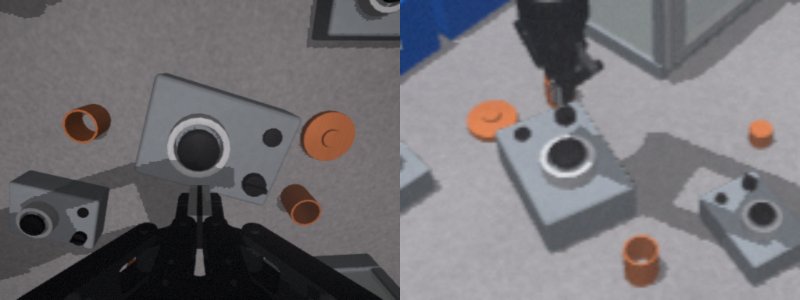

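The wrist view shows the fingertips above the large collar, with the cap at (200,150). The small button and switch are clear to the right. I'll correct y by +4 mm, then descend.

```bash
python3 -m pendant '[[[-1,4,-20,0,0],[0,0,-20,0,0],[0,0,-6,0,0],[0,0,0,0,0],[0,0,0,0,0]]]'; for i in 1 2 3 4 5; do python3 -m pendant '[[[0,0,-2,0,0],[0,0,0,0,0]]]' | grep -v rot; done
```

```text
time_s: 11.5
eef_pos: [0.5715, 0.2059, 0.1011]
eef_rot: [0.0, 0.743, 0.669, 0.0]
wrist_force: [0.1, 0.0, 0.9]
opening: 0.002
time_s: 11.75
eef_pos: [0.5712, 0.2059, 0.0989]
wrist_force: [0.7, -0.1, -0.4]
opening: -0.002
time_s: 12.0
eef_pos: [0.5709, 0.2058, 0.0965]
wrist_force: [-0.2, -0.4, -0.4]
opening: -0.001
time_s: 12.25
eef_pos: [0.5709, 0.2058, 0.0944]
wrist_force: [-0.3, 1.1, -0.6]
opening: 0.004
time_s: 12.5
eef_pos: [0.5709, 0.2058, 0.0924]
wrist_force: [0.0, -0.0, 0.8]
opening: -0.0
time_s: 12.75
eef_pos: [0.5709, 0.2058, 0.0904]
wrist_force: [-0.3, -0.2, 0.7]
opening: 0.001
```

```bash
for i in 1 2 3 4; do python3 -m pendant '[[[0,0,-1,0,0],[0,0,0,0,0]]]' | grep -E 'pos|force'; done
python3 - <<'E'
from h import *
cs=[imaging.camera('side') for _ in range(8)]; c=cs[0].copy(); c['img']=np.mean([k['img'] for k in cs],0).astype(np.uint8)
cv2.imwrite('pics/s6.png',cv2.resize(c['img'][205:265,180:255,::-1],(750,600),interpolation=cv2.INTER_CUBIC))
for t in ['plunger_top','collar_rim']:
    for d in spotter.tip_of('side',t)[:2]:
        P=w(c,d['at']); print(t,round(d['confidence'],2),np.round(P,3),np.round(px(c,P)))
E
```

```text
eef_pos: [0.571, 0.2058, 0.0896]
wrist_force: [-0.4, -0.4, 0.2]
eef_pos: [0.571, 0.2059, 0.0885]
wrist_force: [0.0, -1.1, -1.3]
eef_pos: [0.571, 0.2058, 0.0875]
wrist_force: [-0.2, -0.5, -0.7]
eef_pos: [0.5709, 0.2059, 0.0865]
wrist_force: [-0.1, 0.3, 0.1]
plunger_top 0.52 [0.568 0.208 0.093] [217. 241.]
plunger_top 0.47 [0.771 0.346 0.07 ] [139. 241.]
collar_rim 0.96 [0.771 0.34  0.061] [141. 242.]
collar_rim 0.78 [0.569 0.204 0.085] [218. 242.]
```

View pics/s6.png

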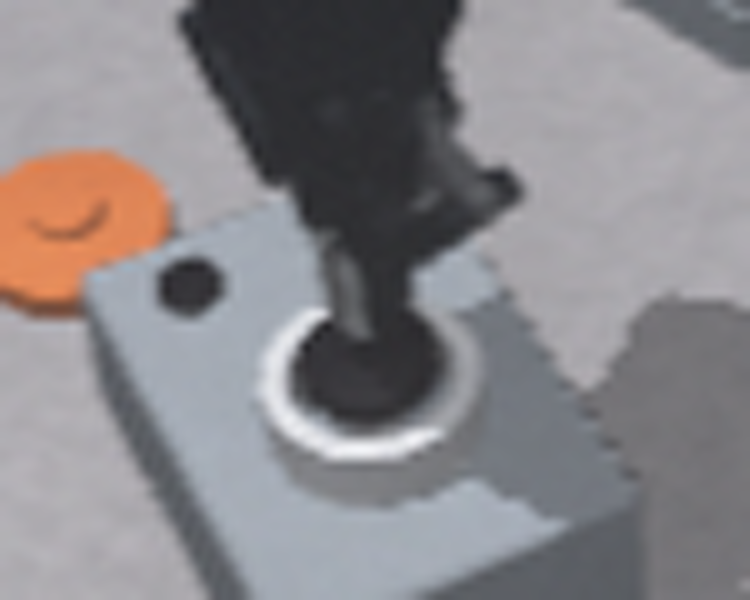

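The picture shows the shut tips at about (360,335), still just above the cap, whose centre is near (365,370). The force agrees that there is no contact yet. I'll keep going in 1 mm steps and use the force step as the datum.

```bash
for i in 1 2 3; do python3 -m pendant '[[[0,0,-1,0,0],[0,0,0,0,0]]]' | grep -E 'pos|force'; done
```

```text
eef_pos: [0.5709, 0.2058, 0.0855]
wrist_force: [0.2, 0.6, 0.2]
eef_pos: [0.5709, 0.2059, 0.0845]
wrist_force: [-0.2, -0.6, 0.4]
eef_pos: [0.5709, 0.2059, 0.0835]
wrist_force: [0.6, -0.1, 0.1]
```

```bash
python3 - <<'E'
from h import *
o=[]
for n,(r0,r1,c0,c1) in dict(side=(215,257,190,246),wrist=(120,240,176,336)).items():
    cs=[imaging.camera(n) for _ in range(6)]; im=np.mean([k['img'] for k in cs],0).astype(np.uint8)[:,:,::-1].copy()
    c=cs[0]; T=monitor.get_obs()['eef_pos']; p=px(c,T); print(n,p,px(c,[.571,.206,.094]),px(c,[.571,.206,.084]))
    cv2.imwrite(f'pics/{n}7.png',im); o.append(cv2.resize(im[r0:r1,c0:c1],(400,300),interpolation=cv2.INTER_CUBIC))
cv2.imwrite('pics/b7.png',np.hstack(o))
E
```

```text
side (np.float64(216.83232917086355), np.float64(242.00802674106419)) (np.float64(216.5583918899335), np.float64(239.78293678216)) (np.float64(216.8099160853228), np.float64(241.96702615842247))
wrist (np.float64(254.93264261249783), np.float64(230.96941478291978)) (np.float64(254.81687588446638), np.float64(238.78817550310634)) (np.float64(254.83450298403648), np.float64(231.04999076865442))
```

View pics/b7.png

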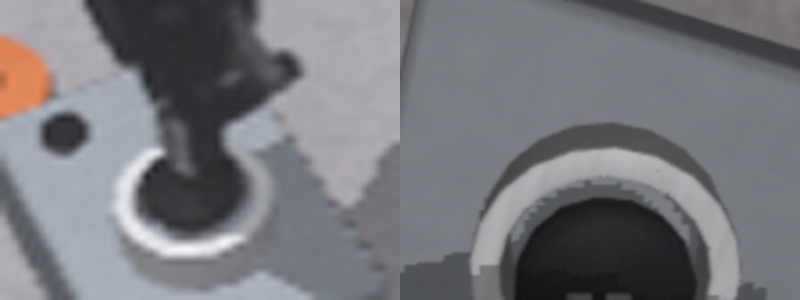

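The visible fingertips sit roughly 7–10 mm above the reported TCP, judging by row 237 against the predicted 231 in the wrist view. The cap is still untouched. I'll continue in 1 mm steps until the force step.

```bash
for i in 1 2 3 4 5; do python3 -m pendant '[[[0,0,-1,0,0],[0,0,0,0,0]]]' | grep -E 'pos|force'; done
```

```text
eef_pos: [0.5709, 0.2058, 0.0825]
wrist_force: [0.9, 0.5, -0.2]
eef_pos: [0.571, 0.2059, 0.0815]
wrist_force: [1.9, 0.2, -0.7]
eef_pos: [0.571, 0.2058, 0.0805]
wrist_force: [0.7, -0.5, 0.1]
eef_pos: [0.571, 0.2058, 0.0795]
wrist_force: [-1.1, 0.1, 0.7]
eef_pos: [0.571, 0.2059, 0.0785]
wrist_force: [0.2, 0.1, 0.1]
```

```bash
for i in 1 2 3 4; do python3 -m pendant '[[[0,0,-1,0,0],[0,0,0,0,0]]]' | grep -E 'pos|force'; done
python3 - <<'E'
from h import *
o=[]
for n,(r0,r1,c0,c1) in dict(side=(215,257,190,246),wrist=(150,270,176,336)).items():
    cs=[imaging.camera(n) for _ in range(6)]; im=np.mean([k['img'] for k in cs],0).astype(np.uint8)[:,:,::-1].copy()
    im=np.clip(im.astype(float)**.6*9,0,255).astype(np.uint8)
    o.append(cv2.resize(im[r0:r1,c0:c1],(400,300),interpolation=cv2.INTER_CUBIC))
b=cv2.imread('pics/side7.png')[215:257,190:246]; b=np.clip(b.astype(float)**.6*9,0,255).astype(np.uint8)
d=cv2.imread('pics/wrist7.png')[150:270,176:336]; d=np.clip(d.astype(float)**.6*9,0,255).astype(np.uint8)
cv2.imwrite('pics/b8.png',np.vstack([np.hstack(o),np.hstack([cv2.resize(b,(400,300),interpolation=cv2.INTER_CUBIC),cv2.resize(d,(400,300))])]))
E
```

```text
eef_pos: [0.5709, 0.2058, 0.0775]
wrist_force: [0.0, 0.0, -0.2]
eef_pos: [0.5709, 0.2059, 0.0765]
wrist_force: [0.4, 0.2, -0.2]
eef_pos: [0.571, 0.2058, 0.0755]
wrist_force: [-0.4, -0.4, 0.1]
eef_pos: [0.5709, 0.2059, 0.0745]
wrist_force: [-0.2, 0.1, -0.2]
```

View pics/b8.png

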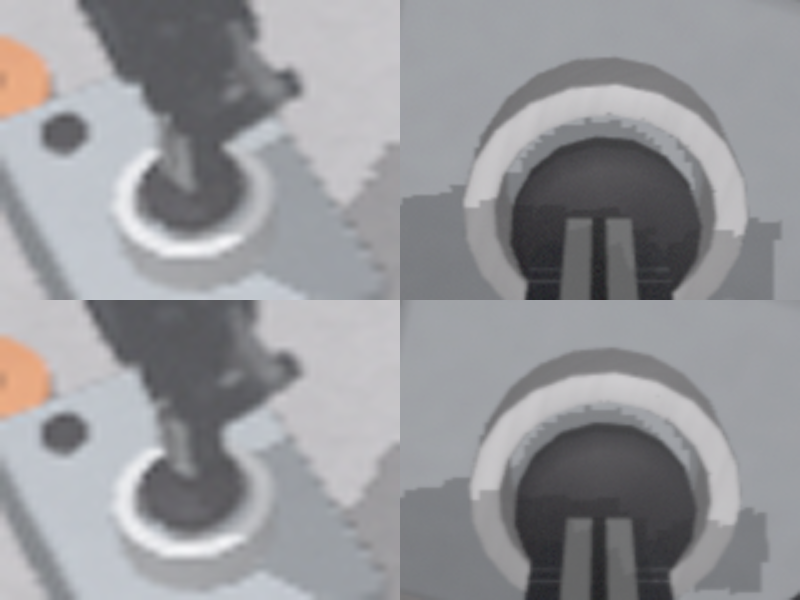

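Comparing the two wrist views, the cap-to-rim width ratio is unchanged (0.698 and 0.696), so the cap is still fully up and the tips are just over it. The real tips are evidently well short of the reported TCP. I'll continue stepping to contact.

```bash
for i in 1 2 3 4 5; do python3 -m pendant '[[[0,0,-1,0,0],[0,0,0,0,0]]]' | grep -E 'pos|force'; done
```

```text
eef_pos: [0.5709, 0.2058, 0.0735]
wrist_force: [-0.4, -0.4, -0.6]
eef_pos: [0.5709, 0.2058, 0.0725]
wrist_force: [-0.6, 0.8, 0.3]
eef_pos: [0.571, 0.2058, 0.0715]
wrist_force: [0.1, -0.5, 0.3]
eef_pos: [0.571, 0.2058, 0.0705]
wrist_force: [0.7, -0.1, -0.4]
eef_pos: [0.5711, 0.2059, 0.0699]
wrist_force: [-1.2, -0.4, 3.0]
```

The force stepped up to 3.0 N at TCP z ≈ 0.070, so that is the datum. The target is z ≈ 0.060 at 7 N.

```bash
for i in 1 2 3; do python3 -m pendant '[[[0,0,-1,0,0],[0,0,0,0,0],[0,0,0,0,0]]]' | grep -E 'time|pos|force'; done;  python3 -m pendant '[[[0,0,-2,0,0],[0,0,-1,0,0],[0,0,0,0,0],[0,0,0,0,0]]]' | grep -E 'time|pos|force'
python3 - <<'E'
from h import *
F=[]
for _ in range(20):
    imaging.camera('side'); F.append(np.r_[monitor.get_obs()['wrist_force'],monitor.get_obs()['eef_pos'][2]])
print(np.mean(F,0),np.std(F,0))
E
```

```text
time_s: 20.08
eef_pos: [0.5711, 0.2059, 0.0687]
wrist_force: [-1.3, -0.8, 3.0]
time_s: 20.45
eef_pos: [0.5711, 0.2059, 0.0677]
wrist_force: [-2.2, -0.2, 3.1]
time_s: 20.82
eef_pos: [0.5711, 0.2059, 0.0667]
wrist_force: [-0.6, -1.0, 5.2]
time_s: 21.32
eef_pos: [0.5711, 0.2059, 0.0637]
wrist_force: [-1.8, -0.0, 5.6]
[-1.90221573 -0.07747052  5.31710876  0.06369218] [4.92086596e-01 5.41005093e-01 4.31810974e-01 1.40135186e-05]
```

```bash
python3 -m pendant '[[[0,0,-1,0,0],[0,0,-1,0,0],[0,0,-1,0,0],[0,0,-0.5,0,0],[0,0,0,0,0],[0,0,0,0,0]]]' | grep -E 'time|pos|force'
python3 - <<'E'
from h import *
F=[];I=[];W=[]
for k in range(16):
    c=imaging.camera('side' if k%2 else 'wrist'); (I if k%2 else W).append(c['img']); F.append(np.r_[monitor.get_obs()['wrist_force'],monitor.get_obs()['eef_pos'][2]])
    if k%2: s=c
print(np.mean(F,0))
for t in ['plunger_top','collar_rim','door_face','door_hinge']:
    for d in spotter.tip_of('side',t)[:3]: P=w(s,d['at']); print(t,round(d['confidence'],2),np.round(P,3))
g=lambda L:np.clip(np.mean(L,0)[:,:,::-1]**.6*9,0,255).astype(np.uint8)
i=g(I);v=g(W); f=lambda a:cv2.resize(a,(400,300),interpolation=cv2.INTER_CUBIC)
cv2.imwrite('pics/b9.png',np.vstack([np.hstack([f(i[215:257,190:246]),f(v[150:270,176:336])]),np.hstack([f(i[110:215,210:350]),f(i)])]))
E
```

```text
time_s: 23.08
eef_pos: [0.5711, 0.2059, 0.0603]
wrist_force: [-2.2, -0.5, 6.0]
[-2.12119048 -0.39242356  6.56166794  0.06036511]
plunger_top 0.61 [0.574 0.206 0.083]
plunger_top 0.55 [0.769 0.342 0.068]
plunger_top 0.39 [0.35  0.117 0.069]
collar_rim 0.96 [0.77  0.341 0.06 ]
collar_rim 0.84 [0.569 0.206 0.085]
collar_rim 0.61 [0.344 0.118 0.064]
door_face 0.67 [ 0.594 -0.203  0.15 ]
door_hinge 0.96 [ 0.608 -0.045  0.194]
```

View pics/b9.png

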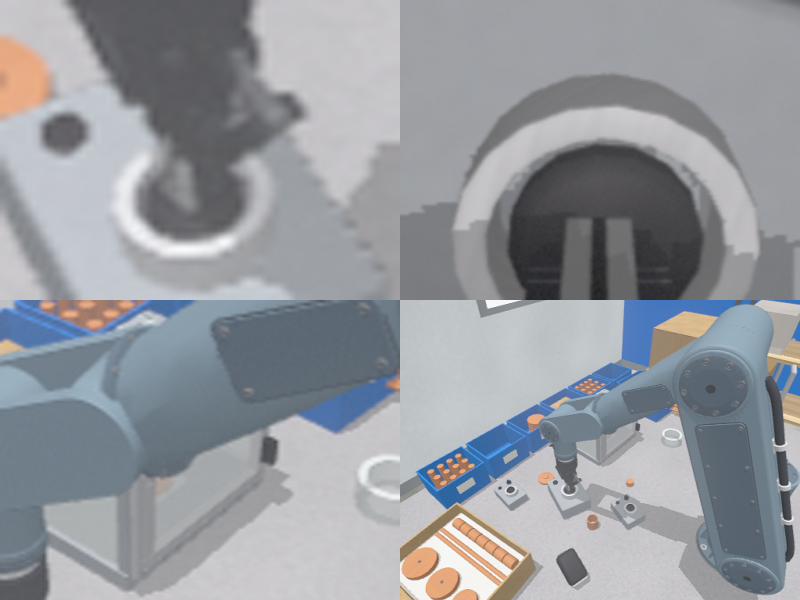

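The cap now looks level with the rim: the cap/rim width ratio is about 0.63–0.65 against 0.647 expected when flush, and the network puts plunger_top at 0.083. The door is still shut. I'll hold.

```bash
for i in 1 2 3; do python3 -m pendant '[[[0,0,0,0,0],[0,0,0,0,0],[0,0,0,0,0],[0,0,0,0,0],[0,0,0,0,0],[0,0,0,0,0],[0,0,0,0,0],[0,0,0,0,0]]]' | grep -E 'time|pos|force'; done
python3 - <<'E'
from h import *
print(order.hand_in(), monitor.get_obs()['time_s'], monitor.get_obs()['eef_pos'])
E
```

```text
time_s: 25.08
eef_pos: [0.5711, 0.2059, 0.0604]
wrist_force: [-2.1, -1.0, 6.7]
time_s: 26.08
eef_pos: [0.5712, 0.2059, 0.0604]
wrist_force: [-1.5, -0.7, 6.5]
time_s: 27.08
eef_pos: [0.5711, 0.2059, 0.0603]
wrist_force: [-2.5, 0.0, 6.5]
the job is handed in; nothing more can be done
the job is handed in; nothing more can be done
```

The door is shut and the large station's plunger is being held down level with its collar rim; I handed the job in at about 27 s while still holding it there.

- **Door:** I pushed it until it met a stiff stop at about 20 N. After backing off, it was flush and parallel with the frame, and the detector still placed it shut during the hold. The arm hid part of the door in the last side view.
- **Plunger:** I pressed it about 9.9 mm past first contact and held it there for about 4 s. It never went near the bottom. The detector put its top at 0.083 m, against the rim's 0.084 m.
- **Bystanders:** I touched none of them on purpose, and none looks moved in the last side view. I did not measure them again.

**Disagreements:**
- First contact with the plunger came at a reported TCP height of 0.070 m, where 0.094 m was expected. I therefore measured the press depth from contact and from pictures, not from absolute height.
- The upward force during the hold was about 6.6 N, slightly below the nominal 7 N, with about 2 N sideways.

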